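Shut the tea box and secure its lid with both turnbuttons

ROBOT

A 7-joint arm with a two-finger parallel gripper is mounted at the origin on a cart in front of the work surface, level with it; the furniture and walls round the work are solid. World frame = base frame: x ahead of the robot, y to its left, z up, the work surface at z = 0. Lengths are in m, angles in rad, forces in N, time in s.
With the tool pointing down it reaches from about 0.4 to 0.85 m from the base axis. Payload 4.5 kg.
Tool frame: the origin (TCP) lies at the very end of the fingers, on their centre line; the grasp point (between the pads) lies 19 mm behind it; z points along the fingers, y is the line along which they close (so a half turn about z gives the same grasp; the last joint's range is limited). The gripper opens to 88 mm and grips with 3 to 60 N. Pads are 18 mm wide; open, the fingers measure 123 mm over their backs; the gripper's body (75 mm by 187 mm) begins 45 mm behind the grasp point.
Start: joints at [1.199, 0.689, -0.195, 1.565, 0.157, 0.902, -0.215], TCP at [0.247, -0.574, 0.239] pointing down, gripper open.
Joint ranges: [-3.01, 3.01], [-0.46, 2.08], [-1.47, 1.51], [0.13, 2.56], [-1, 4.14], [0.04, 2.09], [-2.66, 2.66]. Speed limits (rad/s): [2.57, 2.57, 3.14, 3.14, 3.14, 3.14, 3.14].

INTERFACE

Orientations are given as a unit quaternion [x, y, z, w].
In Python, from plant import r, eyes, nets gives the robot as it stands.
- The arm moves only by the shell command python3 -m pendant 'ROWS' [FORCE]. ROWS is JSON, a list of rows, each an object of numbers: "claw": the opening, from 0 (shut) to 1 (fully open); "dx", "dy", "dz": the shift along the world's x, y, z in mm; "twist": the turn about the world's z in rad. In form: [{"claw": .., "dx": .., "dy": .., "dz": .., "twist": ..}, ...]. A call has 1 to 8 rows; each row is the pose to reach, as a shift and turn from the pose commanded when the call began; what a row does not reach only later rows make up. A row lasts 1/10 s, in which the tool goes at most 50 mm and 8.59 degrees, less where a joint would pass 70% of its speed; a pose out of reach is approached as far as the arm can. A call with a gripper value outside its range is refused whole. The fingers move at their own pace and stop on an object; FORCE is the grip in N (left out, the last holds). Time passes only in rows, so rows that repeat a pose let the fingers close. It gives the time, the measured TCP pose, the force, the opening and the grip force at its end, in the units of the state.
- r.get_state(): the state, without advancing time (a new reading comes with each control period).
- eyes.snapshot(name): name is "scene" or "top"; returns (picture, depth): 384x512x3 uint8, blue, green, red; 384x512 float32, m along the optical axis (not along the pixel's ray), 0 where there is no reading.
- eyes.camera_info(name): a dict with "K" (3x3 intrinsics, pixels), "D" ([k1, k2, p1, p2, k3] as OpenCV has them; the pictures are not rectified), "world_to_cam" (4x4, takes a point from world to camera coordinates). Camera axes: x right, y down, z forward; pixel columns grow to the right and rows downward; lengths in m; the calibration is good to about 2 mm. A picture is of the moment at which its call begins. camera_info takes no time and is no camera call.
- r.finish_job(): hands the job in; it is judged then, once.
Trained networks look in the newest picture that a camera, given by its name, has taken for a name from the list of things; names that differ only in an ending like _2 or _b are one class to them, and where a whole thing is asked for, a point or a joint stands for the part that bears it (a point fixed in the world has none). Each returns a list of dicts, best first, with "confidence" (0 to 1); they miss things now and then, are a little off and sometimes report something else, mostly with a low value. They report only what shows in the picture. A call takes as long as a camera call.
- nets.spot_in(camera, query): "box" ([left, top, width, height] as shares, 0 to 1, of the picture: columns of its width, rows of its height, round what is visible of it).
- nets.place_of(camera, query): "position" ([column, row] as shares, 0 to 1, of the picture: columns of its width, rows of its height: a listed point, or the origin of a listed thing).
The state is a dict: "clock": time; "q": joint angles; "qd": joint speeds; "joint_torque": joint torques, N m; "tool_pos": TCP position; "eef_rot": TCP orientation; "contact_force": force on the tool from outside, world axes, zero at the start; "moment": the same for the moment, N m; "opening": opening from 0.0 (shut) to 1.0 (fully open); "finger_force": force on a finger pad.
Only numpy, scipy, OpenCV 4.12 (cv2) and the standard library are available. Lean on these libraries where they do the work, as an engineer would, in place of code of your own. Each camera call takes 0.05 s, during which the arm holds its last target. There are 200 camera calls.

TASK

The wooden tea box with the two turnbuttons has been left open. Swing its lid gently down until it is fully shut, then secure it by turning both wooden turnbuttons inward so that each lies squarely across the front edge of the lid, pointing straight to the back of the box; if a turnbutton stands in the lid's path, turn it aside before you lower the lid. Do not let the lid slam, and leave the other things on the counter where they are.

Things in the scene. Friction and masses are not known exactly. Their poses are not given: they have to be found in the camera images.
- case: Beech tea box with tea bags inside, fixed to the counter, 110 x 174 mm, 68 mm high when shut, with a turnbutton on a post (32 x 34 mm, 67 mm high) on each side of its front. Origin: centre of its underside; x points to its back (hinge side), y to its left seen from its front. Posts and pivots: 73 mm in front of the origin, 36 mm left and right.
- case_lid (a joint): Lid angle about its back hinge (rad): 0 fully shut and flat, 1.57 upright, stop at 1.75; starts at 1.2 to 1.4. Lid 7 mm thick, 174 mm wide, 115 mm from hinge to front edge (a 20 mm wide middle tab sticks out 9 mm more); top 68 mm up when shut. Stiff hinge: stays at any angle, 2 to 3 N at the edge moves it. A turnbutton whose joint is above 0.2 lies in its path.
- lid_hinge (a point): Middle of the lid's hinge line, 61 mm behind the box origin and 61 mm above the counter; x, y, z as the box. The hinge line runs along y, level with the underside of the shut lid (the lid's outer face is 7 mm off it).
- lid_edge (a point): Middle of the lid's front edge, on its outer (upper) face; moves with the lid.
- turn_left (a joint): Left turnbutton's angle about its upright pivot (rad): 0 points straight outward to the box's left (+y); it grows as the tip swings to the back and over the lid; 1.57 points straight back across the lid (wanted; no stop there). Stops at -0.6 and 2.3, starts at -0.4 to 0.65. It stays where it is left; 2 to 3 N at the ridge turns it.
- turn_right (a joint): The same for the right turnbutton, mirrored: 0 points outward to the box's right (-y), grows as it is swung towards the back and over the lid, 1.57 points straight to the back.
- left_pivot (a point): On the axis of the left turnbutton, at the top of its arm, 80 mm above the counter, over the left post. The arm reaches 70 mm from this axis, is 17 mm wide and 9 mm thick (71.5 to 80.5 mm above the counter, so 3 mm above the shut lid).
- right_pivot (a point): The same point of the right turnbutton.
- left_ridge (a point): Top middle of the raised finger ridge on the left turnbutton, 46 mm from its pivot, 102 mm above the counter. The ridge is 26 mm long along the arm, 11 mm across and stands 22 mm up from the arm; push it sideways to turn the arm.
- right_ridge (a point): The same point on the right turnbutton.
- cup: Green and white cup, 64 x 89 mm, 48 mm high, standing to the left of the box. Origin: centre of its underside. To be left alone.
- mints: Flat tin, 60 x 92 x 23 mm, lying before the box, between the posts and the robot. Origin: centre of its underside. To be left alone.
- bell: Counter bell, 80 mm across, 54 mm high. Origin: centre of its underside. To be left alone.
- croissant: Croissant, 76 x 139 x 47 mm, on a round board. Origin: centre of its underside. To be left alone.

How it is judged:
On the way:
1. the lid is fully shut (value of joint case_lid below 0.04 rad), for 0.2 s.
At the end, for the whole second after the job is handed in: The lid is fully shut (within 0.04 rad) and both turnbuttons lie across its front edge, pointing straight to the back of the box within 0.35 rad (20 degrees), with everything released (value of joint case_lid below 0.04 rad and value of joint turn_left between 1.22 and 1.92 rad and value of joint turn_right between 1.22 and 1.92 rad); the robot touches nothing.
It fails at once if the lid slams (turns shut faster than 5 rad/s) (velocity of joint case_lid below -5 rad/s).
It fails at once if the lid is brought down onto a turnbutton that is still in its path (value of joint case_lid between 0.08 and 0.5 rad and value of joint any of turn_left, turn_right above 0.35 rad).
It fails at once if the cup, the flat tin, the bell or the croissant is moved more than 30 mm (distance of any of cup, mints, bell, croissant from where it was at the start of the episode above 0.03 m).
It also fails if it takes over 72 s, if anything falls off the work surface, if the arm or the gripper's body presses on something with over 40 N, if the wrist force passes 120 N, or if a joint passes its speed limit or range.

## Working session

There is one attempt and no reset: what is moved stays moved. The work goes in short steps, Python scripts to look and compute and a shell command to move; the robot and the scene stay as the last step left them, time stands still between calls to the robot, and variables do not carry over. Pictures are saved under pics/ and viewed, at most 10 in all, crops included, and the job is handed in when it is done.

```bash
mkdir -p pics; cat > h.py <<'E'
import numpy as np,cv2
from plant import r,eyes,nets
def ray(cam,px):
    i=eyes.camera_info(cam);K=np.array(i["K"]);D=np.array(i["D"]);T=np.array(i["world_to_cam"])
    n=cv2.undistortPoints(np.array([[px]],float),K,D)[0,0]
    R=T[:3,:3];t=T[:3,3]
    return -R.T@t, R.T@np.array([n[0],n[1],1])
def atz(cam,px,z):
    o,d=ray(cam,px);return o+d*(z-o[2])/d[2]
def atd(cam,px,dep):
    o,d=ray(cam,px);return o+d*dep
def tri(ps):
    A=np.zeros((3,3));b=np.zeros(3)
    for c,p in ps:
        o,d=ray(c,p);d=d/np.linalg.norm(d);M=np.eye(3)-np.outer(d,d);A+=M;b+=M@o
    return np.linalg.solve(A,b)
def find(cam,q):
    l=nets.place_of(cam,q)
    return [(np.array(x["position"])*[512,384],x["confidence"]) for x in l[:2]]
E
python3 - <<'E'
from h import *
for c in("scene","top"):
    p,d=eyes.snapshot(c);cv2.imwrite(f"pics/{c}0.png",p)
    o,_=ray(c,(256,192));print(c,o)
    for q,z in dict(case=0,lid_hinge=.061,lid_edge=None,left_pivot=.08,right_pivot=.08,left_ridge=.102,right_ridge=.102,cup=0,mints=0,bell=0,croissant=0).items():
        for px,cf in find(c,q)[:1 if z==0 else 2]:
            print(q,px.round(),round(cf,2),atz(c,px,z).round(3) if z is not None else '')
print(r.get_state())
E
```

```text
scene [0.00681692 0.9490448  0.61267867]
lid_hinge [196. 220.] 0.76 [0.598 0.211 0.061]
lid_hinge [246. 210.] 0.37 [0.499 0.1   0.061]
lid_edge [195. 186.] 0.56 
left_pivot [244. 222.] 0.63 [0.454 0.192 0.08 ]
right_pivot [242. 210.] 0.55 [0.492 0.134 0.08 ]
left_ridge [239. 224.] 0.45 [0.442 0.237 0.102]
right_ridge [185. 272.] 0.52 [0.448 0.452 0.102]
right_ridge [243. 194.] 0.4 [0.518 0.081 0.102]
cup [184. 274.] 0.74 [0.534 0.363 0.   ]
mints [261. 245.] 0.6 [0.417 0.162 0.   ]
bell [301. 204.] 0.89 [ 0.406 -0.111  0.   ]
croissant [314. 172.] 0.58 [ 0.456 -0.384  0.   ]
top [0.1859735 0.0217045 1.4740023]
case [198. 179.] 0.76 [0.541 0.206 0.   ]
lid_hinge [191. 162.] 0.59 [0.585 0.221 0.061]
lid_edge [190. 152.] 0.87 
left_pivot [193. 200.] 0.48 [0.452 0.212 0.08 ]
right_pivot [213. 191.] 0.53 [0.481 0.15  0.08 ]
left_ridge [179. 203.] 0.43 [0.439 0.254 0.102]
right_ridge [226. 183.] 0.59 [0.5   0.106 0.102]
right_ridge [191. 149.] 0.17 [0.615 0.217 0.102]
cup [156. 178.] 0.71 [0.548 0.351 0.   ]
mints [213. 215.] 0.79 [0.416 0.158 0.   ]
bell [297. 214.] 0.71 [ 0.413 -0.123  0.   ]
croissant [358. 200.] 0.75 [ 0.451 -0.334  0.   ]
{'clock': 1.2, 'q': array([ 1.1987656 ,  0.68909703, -0.19462623,  1.56529976,  0.15731508,
        0.90251921, -0.21511388]), 'qd': array([ 1.36010005e-04,  1.31955250e-03,  4.43267212e-07, -1.57873951e-03,
       -7.33385800e-04,  1.31775339e-03,  6.03371080e-04]), 'joint_torque': array([-2.93340772e-04, -5.27502000e+01, -1.26720797e+00, -1.53742307e+01,
       -5.19938499e-02, -6.99601987e-04,  2.89527225e-05]), 'tool_pos': array([ 0.24677787, -0.57423664,  0.23874531]), 'eef_rot': array([9.79479386e-01, 2.01544364e-01, 1.25029229e-05, 2.96743361e-05]), 'contact_force': array([ 0.44725445,  0.01387473, -0.55685196]), 'moment': array([ 0.02848601, -0.02037196,  0.00829866]), 'finger_force': 0.0, 'opening': 1.0025924577226106}
```

```bash
python3 - <<'E'
import cv2
a=cv2.imread("pics/scene0.png")[120:312,120:376];b=cv2.imread("pics/top0.png")[110:260,110:310]
cv2.imwrite("pics/s1.png",cv2.resize(a,None,fx=3,fy=3,interpolation=2));cv2.imwrite("pics/t1.png",cv2.resize(b,None,fx=4,fy=4,interpolation=2))
E
python3 - <<'E'
from h import *
P=dict(c=(.541,.206,0,.9,),h=(.585,.221),lp=(.452,.212),rp=(.481,.150))
# fit yaw: local points -> world
L=np.array([[0,0],[-.061*-1,0],[-.073,.036],[-.073,-.036]]);
W=np.array([[.541,.206],[.588,.218],[.453,.205],[.485,.145]])
l=L-L.mean(0);w=W-W.mean(0)
th=np.arctan2((l[:,0]*w[:,1]-l[:,1]*w[:,0]).sum(),(l*w).sum());c,s=np.cos(th),np.sin(th)
R=np.array([[c,-s],[s,c]]);o=W.mean(0)-R@L.mean(0)
print(th,o,(L@R.T+o-W).round(4))
E
```

```text
0.37771451025661223 [0.53650209 0.20133694] [[-0.0045 -0.0047]
 [ 0.0052  0.0058]
 [ 0.0024  0.0029]
 [-0.0031 -0.004 ]]
```

View pics/s1.png

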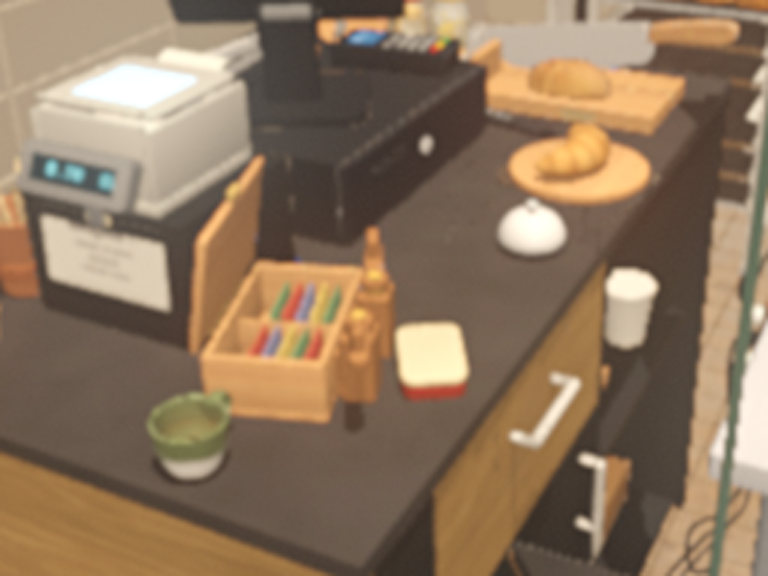

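View pics/t1.png

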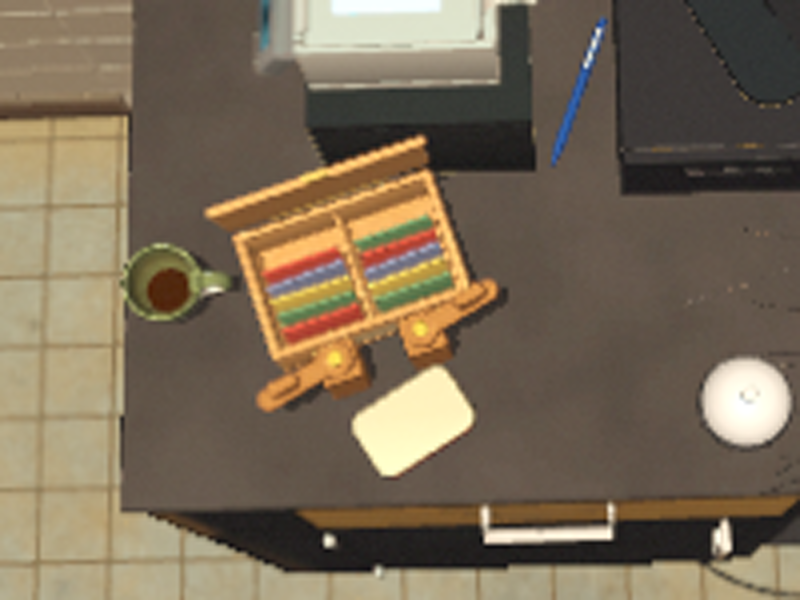

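The box is yawed about +0.35 rad. The left button points slightly forward, with its pivot cap at top px ≈(194,199) and ridge ≈(182,207). The right button is slightly backward, with its cap at ≈(215,192) and ridge ≈(227,184). The lid leans forward near the dark till/scale stand. Next I'll measure these.

```bash
python3 - <<'E'
from h import *
p,d=eyes.snapshot("top")
f=lambda x,y:np.array([110+x/4,110+y/4])-.375
A=lambda x,y,z:atz("top",f(x,y),z)[:2].round(4)
lp,rp=A(336,357,.082),A(420,328,.082); print("piv",lp,rp, np.linalg.norm(lp-rp))
v=lp-rp; print("yaw by pivots",np.arctan2(-v[0],v[1]))
# segment arms by depth: world points map
T=np.array(eyes.camera_info("top")["world_to_cam"])
uu,vv=np.meshgrid(range(140,260),range(120,225));pts=np.array([atd("top",(u,w),d[w,u]) for u,w in zip(uu.ravel(),vv.ravel())])
np.save("pts.npy",pts)
z=pts[:,2]
for n,c in(("L",lp),("R",rp)):
    r_=np.linalg.norm(pts[:,:2]-c,axis=1)
    m=(z>.07)&(z<.115)&(r_<.08)&(r_>.02);q=pts[m]-[*c,0]
    print(n,m.sum(),q.mean(0),"dir",np.arctan2(q[:,1].mean(),q[:,0].mean()),"maxr",r_[m].max())
    m2=(z>.09)&(z<.115)&(r_<.08);print(" ridge",m2.sum(),pts[m2].mean(0))
# lid points
m=(z>.075)&(z<.2)&(pts[:,0]>.53)&(pts[:,0]<.68)&(pts[:,1]>.1)&(pts[:,1]<.33)
print("lid",m.sum(),pts[m].mean(0));q=pts[m]; t=q[q[:,2]>q[:,2].max()-.012];print("top",t.mean(0),q[:,2].max())
# obstacles: height map behind
print("box corners",A(240,235,.06),A(275,360,.061),A(468,290,.061),A(434,172,.061))
for x in np.arange(.56,.86,.03): print(round(x,2),[round(float(np.median(z[(abs(pts[:,0]-x)<.015)&(abs(pts[:,1]-y)<.015)])),2) if ((abs(pts[:,0]-x)<.015)&(abs(pts[:,1]-y)<.015)).any() else None for y in np.arange(.36,.02,-.03)])
print("lid edge px",A(320,175,.172),A(210,212,.172),A(423,140,.172))
print("tri edge",tri([("top",(190,152)),("scene",(195,186))]))
E
```

```text
piv [0.4565 0.2105] [0.4782 0.1433] 0.07061678270779544
yaw by pivots 0.3123464429164985Traceback (most recent call last):
  File "<stdin>", line 9, in <module>
  File "h.py", line 11, in atd
    o,d=ray(cam,px);return o+d*dep
        ~~~^^^^^^^^
  File "h.py", line 4, in ray
    i=eyes.camera_info(cam);K=np.array(i["K"]);D=np.array(i["D"]);T=np.array(i["world_to_cam"])
ValueError: time passes only in moves, steps and waits
```

```bash
python3 - <<'E'
s=open("h.py").read()
s=s.replace("def ray(cam,px):\n    i=eyes.camera_info(cam)","from functools import lru_cache\ninfo=lru_cache(eyes.camera_info)\ndef cloud(c,d,u0,u1,v0,v1):\n    i=info(c);K=np.array(i['K']);T=np.array(i['world_to_cam'])\n    u,v=np.meshgrid(range(u0,u1),range(v0,v1));u=u.ravel();v=v.ravel()\n    n=cv2.undistortPoints(np.stack([u,v],1)[:,None].astype(float),K,np.array(i['D']))[:,0]\n    z=d[v,u];P=np.c_[n*z[:,None],z]\n    return (P[z>0]-T[:3,3])@T[:3,:3]\ndef ray(cam,px):\n    i=info(cam)")
open("h.py","w").write(s)
E
python3 - <<'E'
from h import *
p,d=eyes.snapshot("top")
f=lambda x,y:np.array([110+x/4,110+y/4])-.375
A=lambda x,y,z:atz("top",f(x,y),z)[:2].round(4)
lp,rp=A(336,357,.082),A(420,328,.082)
pts=cloud("top",d,140,270,90,225);z=pts[:,2]
for n,c in(("L",lp),("R",rp)):
    r_=np.linalg.norm(pts[:,:2]-c,axis=1)
    m=(z>.072)&(z<.115)&(r_<.08)&(r_>.02);q=pts[m]-[*c,0]
    print(n,m.sum(),q.mean(0),"dir",np.arctan2(q[:,1].mean(),q[:,0].mean()),"maxr",r_[m].max())
    m2=(z>.09)&(z<.115)&(r_<.08);print(" ridge",m2.sum(),pts[m2].mean(0))
m=(z>.075)&(z<.2)&(pts[:,0]>.53)&(pts[:,0]<.66)&(pts[:,1]>.1)&(pts[:,1]<.33)
q=pts[m]; t=q[q[:,2]>q[:,2].max()-.012];print("top",len(t),t.mean(0),q[:,2].max())
print("box corners",A(240,235,.061),A(275,360,.061),A(468,290,.061),A(434,172,.061))
for x in np.arange(.56,.86,.03): print(round(x,2),[round(float(np.max(z[k])),2) if (k:=(abs(pts[:,0]-x)<.015)&(abs(pts[:,1]-y)<.015)).any() else None for y in np.arange(.36,.02,-.03)])
print("lid edge px",A(320,175,.172),A(210,212,.172),A(423,140,.172))
print("tri edge",tri([("top",(190,152)),("scene",(195,186))]))
E
```

```text
L 146 [-0.00982309  0.00217183  0.08528183] dir 2.923998414277334 maxr 0.07968499356671623
 ridge 35 [0.43146083 0.25039233 0.09969346]
R 134 [ 0.00433565 -0.00252512  0.08583171] dir -0.5273837891915925 maxr 0.07962003493207163
 ridge 31 [0.49766775 0.10689415 0.10146146]
top 51 [0.65886015 0.16165513 0.19428416] 0.19988188791390019
box corners [0.565  0.2927] [0.4596 0.2629] [0.513  0.1057] [0.6139 0.1323]
0.56 [0.05, 0.05, 0.18, 0.18, 0.18, 0.19, 0.05, 0.05, 0.07, 0.01, 0.01, 0.01]
0.59 [0.01, 0.01, 0.0, 0.1, 0.18, 0.19, 0.18, 0.18, 0.17, 0.01, 0.01, 0.01]
0.62 [0.01, 0.01, 0.01, 0.0, 0.14, 0.15, 0.15, 0.18, 0.18, 0.15, 0.15, 0.01]
0.65 [0.01, 0.01, 0.01, 0.01, 0.21, 0.24, 0.24, 0.24, 0.24, 0.24, 0.23, 0.01]
0.68 [0.01, 0.01, 0.01, 0.18, 0.21, 0.25, 0.24, 0.24, 0.25, 0.24, 0.24, 0.24]
0.71 [0.01, 0.01, 0.01, 0.18, 0.21, 0.25, 0.24, 0.24, 0.25, 0.24, 0.24, 0.24]
0.74 [0.01, 0.0, 0.01, 0.18, 0.21, 0.25, 0.24, 0.24, 0.24, 0.24, 0.24, 0.24]
0.77 [0.01, 0.01, 0.01, 0.17, 0.21, 0.24, 0.24, 0.24, 0.24, 0.24, 0.24, 0.01]
0.8 [0.04, 0.04, 0.04, 0.17, 0.18, None, None, None, None, None, None, 0.01]
0.83 [0.04, 0.04, 0.04, None, None, None, None, None, None, None, None, 0.01]
lid edge px [0.5806 0.2107] [0.554  0.2947] [0.606  0.1318]
tri edge [0.58761383 0.21096271 0.16968693]
```

```bash
cat >> h.py <<'E'
yaw=.315;O=np.array([.537,.199]);c_,s_=np.cos(yaw),np.sin(yaw);RB=np.array([[c_,-s_],[s_,c_]])
def to(lx,ly,z):
    "print shift in mm from the present TCP to box-local point"
    p=np.r_[O+RB@[lx,ly],z];st=r.get_state();e=st["eef_rot"]
    return ((p-st["tool_pos"])*1000).round(1)
def stat():
    st=r.get_state();e=st["eef_rot"];p=st["tool_pos"]
    print("t",round(st["clock"],2),"tcp",p.round(4),"local",(RB.T@(p[:2]-O)).round(4),"toolyaw",round(2*np.arctan2(e[1],e[0]),3),"F",st["contact_force"].round(1),"op",round(st["opening"],2))
E
python3 -m pendant '[{"claw":0,"dx":140,"dy":340,"dz":0},{"claw":0,"dx":140,"dy":340,"dz":0},{"claw":0,"dx":140,"dy":340,"dz":0},{"claw":0,"dx":140,"dy":340,"dz":0},{"claw":0,"dx":140,"dy":340,"dz":0},{"claw":0,"dx":140,"dy":340,"dz":0},{"claw":0,"dx":140,"dy":340,"dz":0},{"claw":0,"dx":140,"dy":340,"dz":0}]' 20
python3 -m pendant '[{"claw":0,"dx":140,"dy":340,"dz":-40},{"claw":0,"dx":140,"dy":340,"dz":-40},{"claw":0,"dx":140,"dy":340,"dz":-40},{"claw":0,"dx":140,"dy":340,"dz":-40},{"claw":0,"dx":140,"dy":340,"dz":-40},{"claw":0,"dx":140,"dy":340,"dz":-40},{"claw":0,"dx":140,"dy":340,"dz":-40},{"claw":0,"dx":140,"dy":340,"dz":-40}]'
python3 - <<'E'
from h import *
stat();print(to(-.035,-.082,.09))
p,d=eyes.snapshot("top");cv2.imwrite("pics/t2.png",cv2.resize(p[100:250,110:310],None,fx=4,fy=4,interpolation=2))
q=cloud("top",cv2.UMat(d).get(),140,270,60,225)
k=(q[:,2]>.2)&(q[:,2]<.26)&(q[:,0]>.6);
for y in np.arange(.3,.1,-.02):
    m=k&(abs(q[:,1]-y)<.01);print(round(y,2),q[m,0].min() if m.any() else None)
E
```

```text
t 1.3 tcp [ 0.2468 -0.5743  0.2387] local [-0.5155 -0.6453] toolyaw 0.406 F [ 0.1  0.7 -0. ] op 1.0
[ 282.4  684.4 -148.7]
0.3 None
0.28 None
0.26 None
0.24 0.6636061696524835
0.22 0.6573613292270661
0.2 0.6571378966793928
0.18 0.6579170050820451
0.16 0.6576071716675556
0.14 0.6574872215933334
0.12 0.6570973835093542validation failed for argument at $[0]...
validation failed for argument at $[0]...
```

View pics/t2.png

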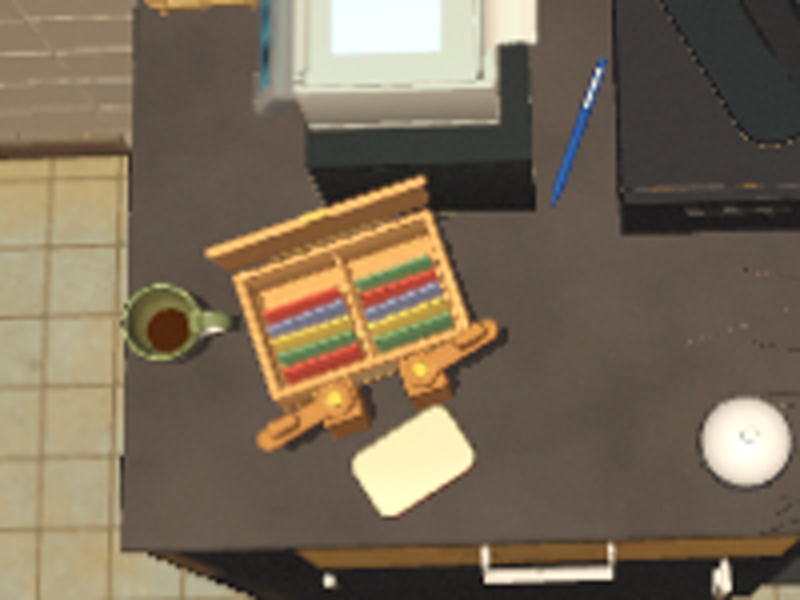

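The picture is unchanged because both calls were refused: the rows lacked "twist". I'll resend them with all five keys.

```bash

python3 -m pendant '[{"claw":0,"dx":140,"dy":340,"dz":0,"twist":0},{"claw":0,"dx":140,"dy":340,"dz":0,"twist":0},{"claw":0,"dx":140,"dy":340,"dz":0,"twist":0},{"claw":0,"dx":140,"dy":340,"dz":0,"twist":0},{"claw":0,"dx":140,"dy":340,"dz":0,"twist":0},{"claw":0,"dx":140,"dy":340,"dz":0,"twist":0},{"claw":0,"dx":140,"dy":340,"dz":0,"twist":0},{"claw":0,"dx":140,"dy":340,"dz":0,"twist":0}]' 20
python3 -m pendant '[{"claw":0,"dx":140,"dy":340,"dz":-40,"twist":0},{"claw":0,"dx":140,"dy":340,"dz":-40,"twist":0},{"claw":0,"dx":140,"dy":340,"dz":-40,"twist":0},{"claw":0,"dx":140,"dy":340,"dz":-40,"twist":0},{"claw":0,"dx":140,"dy":340,"dz":-40,"twist":0},{"claw":0,"dx":140,"dy":340,"dz":-40,"twist":0},{"claw":0,"dx":140,"dy":340,"dz":-40,"twist":0},{"claw":0,"dx":140,"dy":340,"dz":-40,"twist":0}]'
python3 - <<'E'
from h import *
stat();print(to(-.035,-.082,.09))
E
```

```text
clock: 2.15
tool_pos: [0.3889, -0.2291, 0.2391]
eef_rot: [0.979, 0.205, 0.001, -0.001]
contact_force: [0.5, -0.7, -0.3]
opening: 0.299
finger_force: 0.0
clock: 2.95
tool_pos: [0.5282, 0.1124, 0.1985]
eef_rot: [0.979, 0.205, 0.001, -0.002]
contact_force: [-0.3, 0.1, -0.0]
opening: 0.007
finger_force: 0.0
t 2.95 tcp [0.5282 0.1124 0.1985] local [-0.0352 -0.0796] toolyaw 0.413 F [-0.3  0.1 -0. ] op 0.01
[   0.9   -2.2 -108.5]
```

Now I'll lower, push the right ridge forward, lift, and look.

```bash

python3 -m pendant '[{"claw":0,"dx":0,"dy":-2,"dz":-40,"twist":0},{"claw":0,"dx":0,"dy":-2,"dz":-80,"twist":0},{"claw":0,"dx":0,"dy":-2,"dz":-108,"twist":0},{"claw":0,"dx":0,"dy":-2,"dz":-108,"twist":0}]'
python3 -m pendant '[{"claw":0,"dx":-6,"dy":-2,"dz":0,"twist":0},{"claw":0,"dx":-13,"dy":-4,"dz":0,"twist":0},{"claw":0,"dx":-19,"dy":-6,"dz":0,"twist":0},{"claw":0,"dx":-26,"dy":-8,"dz":0,"twist":0},{"claw":0,"dx":-26,"dy":-8,"dz":0,"twist":0},{"claw":0,"dx":-16,"dy":-5,"dz":0,"twist":0},{"claw":0,"dx":-16,"dy":-5,"dz":50,"twist":0},{"claw":0,"dx":-16,"dy":-5,"dz":100,"twist":0}]'
python3 -m pendant '[{"claw":0,"dx":0,"dy":50,"dz":80,"twist":-0.15},{"claw":0,"dx":0,"dy":100,"dz":80,"twist":-0.3},{"claw":0,"dx":0,"dy":150,"dz":80,"twist":-0.45},{"claw":0,"dx":0,"dy":200,"dz":80,"twist":-0.5},{"claw":0,"dx":0,"dy":220,"dz":80,"twist":-0.5},{"claw":0,"dx":0,"dy":220,"dz":80,"twist":-0.5}]'
python3 - <<'E'
from h import *
stat();p,d=eyes.snapshot("top");cv2.imwrite("pics/t3.png",cv2.resize(p[100:250,110:310],None,fx=4,fy=4,interpolation=2))
print(to(.074,.075,.152))
for q in("right_ridge","left_ridge"):print(q,[(x.round(),c,atz("top",x,.102).round(3)) for x,c in find("top",q)])
E
```

```text
clock: 3.35
tool_pos: [0.5243, 0.1034, 0.0877]
eef_rot: [0.979, 0.202, -0.003, 0.0]
contact_force: [-0.6, -0.3, 0.1]
opening: 0.008
finger_force: 0.0
clock: 4.15
tool_pos: [0.508, 0.099, 0.1899]
eef_rot: [0.979, 0.202, -0.004, -0.0]
contact_force: [2.2, 0.7, -0.8]
opening: 0.005
finger_force: 0.0
clock: 4.75
tool_pos: [0.5063, 0.3288, 0.2703]
eef_rot: [0.999, -0.04, -0.002, -0.003]
contact_force: [0.6, -0.7, -0.2]
opening: 0.003
finger_force: 0.0
t 4.75 tcp [0.5063 0.3288 0.2703] local [0.011  0.1329] toolyaw -0.081 F [ 0.6 -0.7 -0.2] op 0.0
[  76.7  -30.4 -118. ]
right_ridge [(array([225., 190.]), 0.54, array([0.479, 0.11 , 0.102]))]
left_ridge [(array([181., 202.]), 0.73, array([0.443, 0.249, 0.102]))]
```

View pics/t3.png

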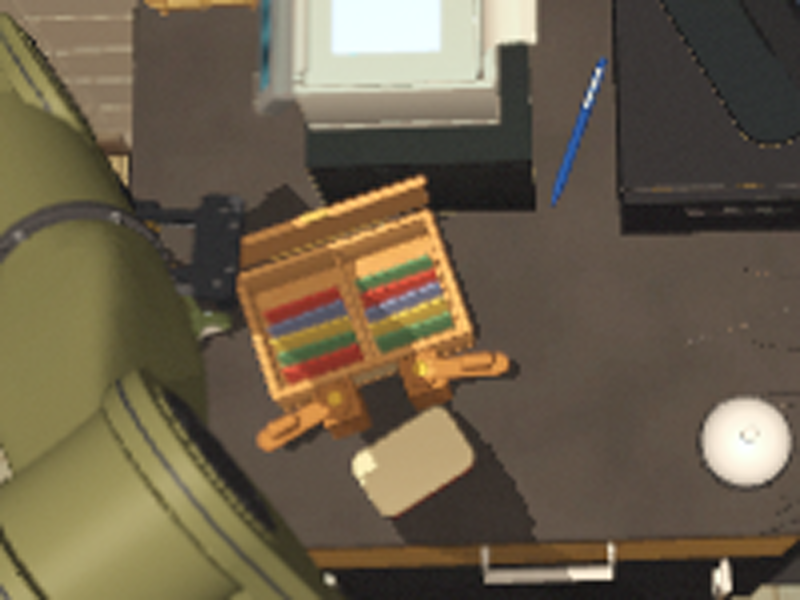

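The right button is now turned forward of straight out (ridge px ≈(231,191)), clear of the lid. Next I go down behind the lid's left part.

```bash

python3 -m pendant '[{"claw":0,"dx":50,"dy":-10,"dz":0,"twist":0},{"claw":0,"dx":81,"dy":-30,"dz":0,"twist":0},{"claw":0,"dx":81,"dy":-30,"dz":0,"twist":0},{"claw":0,"dx":81,"dy":-30,"dz":0,"twist":0}]'
python3 -m pendant '[{"claw":0,"dx":0,"dy":0,"dz":-30,"twist":0},{"claw":0,"dx":0,"dy":0,"dz":-60,"twist":0},{"claw":0,"dx":0,"dy":0,"dz":-90,"twist":0},{"claw":0,"dx":0,"dy":0,"dz":-118,"twist":0},{"claw":0,"dx":0,"dy":0,"dz":-118,"twist":0}]'
python3 - <<'E'
from h import *
stat()
for dg in np.arange(1.4,-.01,-.1):
    rr=.092;a=.015;x=.061-rr*np.cos(dg)+.007*np.sin(dg)+a*min(1,np.sin(dg)*2) ;z=.061+rr*np.sin(dg)+.007*np.cos(dg)
    print(round(dg,1),to(x,.07,z))
p,d=eyes.snapshot("scene");cv2.imwrite("pics/s4.png",cv2.resize(p[100:292,120:376],None,fx=3,fy=3,interpolation=2))
E
```

```text
clock: 5.3
tool_pos: [0.5921, 0.2853, 0.2703]
eef_rot: [0.999, -0.05, -0.001, 0.001]
contact_force: [-0.2, -0.1, 0.9]
opening: 0.003
finger_force: 0.0
clock: 5.8
tool_pos: [0.5874, 0.2876, 0.1491]
eef_rot: [0.999, -0.047, -0.005, 0.002]
contact_force: [-0.9, -0.2, -0.3]
opening: 0.006
finger_force: 0.0
t 5.8 tcp [0.5874 0.2876 0.1491] local [0.0754 0.0687] toolyaw -0.093 F [-0.9 -0.2 -0.3] op 0.01
1.4 [-8.1 -1.2  3.8]
1.3 [-16.8  -4.1   2.4]
1.2 [-25.3  -6.8   0.2]
1.1 [-33.6  -9.5  -2.9]
1.0 [-41.5 -12.1  -6.9]
0.9 [-49.  -14.6 -11.7]
0.8 [-56.  -16.8 -17.2]
0.7 [-62.4 -18.9 -23.5]
0.6 [-68.2 -20.8 -30.3]
0.5 [-74.  -22.7 -37.8]
0.4 [-80.9 -25.  -45.8]
0.3 [-87.2 -27.  -54.2]
0.2 [-92.8 -28.8 -62.9]
0.1 [-97.6 -30.4 -71.9]
-0.0 [-101.5  -31.7  -81.1]
```

View pics/s4.png

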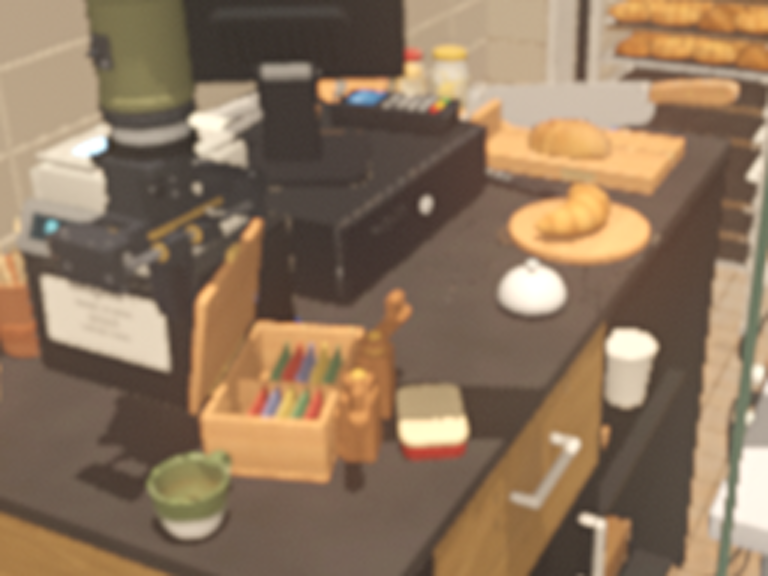

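The fingers are behind the lid (lid at crop px ≈(228,315), not touched), so I follow the arc down.

```bash

python3 -m pendant '[{"claw":0,"dx":-8,"dy":-1,"dz":2,"twist":0},{"claw":0,"dx":-17,"dy":-4,"dz":2,"twist":0},{"claw":0,"dx":-25,"dy":-7,"dz":0,"twist":0},{"claw":0,"dx":-34,"dy":-9,"dz":-3,"twist":0},{"claw":0,"dx":-41,"dy":-12,"dz":-7,"twist":0},{"claw":0,"dx":-49,"dy":-15,"dz":-12,"twist":0},{"claw":0,"dx":-56,"dy":-17,"dz":-17,"twist":0},{"claw":0,"dx":-62,"dy":-19,"dz":-23,"twist":0}]'
python3 - <<'E'
from h import *
stat()
for dg in np.arange(.6,-.01,-.1):
    rr=.092;a=.015;x=.061-rr*np.cos(dg)+.007*np.sin(dg)+a*min(1,np.sin(dg)*2) ;z=.061+rr*np.sin(dg)+.007*np.cos(dg)
    print(round(dg,1),to(x,.07,z))
p,d=eyes.snapshot("scene");cv2.imwrite("pics/s5.png",cv2.resize(p[140:292,150:326],None,fx=3,fy=3,interpolation=2))
E
```

```text
clock: 6.65
tool_pos: [0.5294, 0.2698, 0.1301]
eef_rot: [0.999, -0.047, 0.0, -0.0]
contact_force: [-0.7, 0.2, 2.4]
opening: 0.003
finger_force: 1.3
t 6.65 tcp [0.5294 0.2698 0.1301] local [0.0147 0.0697] toolyaw -0.094 F [-0.7  0.2  2.4] op 0.0
0.6 [-10.2  -3.  -11.4]
0.5 [-15.9  -4.8 -18.9]
0.4 [-22.9  -7.1 -26.9]
0.3 [-29.2  -9.2 -35.3]
0.2 [-34.8 -11.  -44. ]
0.1 [-39.6 -12.5 -53. ]
0.0 [-43.5 -13.8 -62.1]
```

View pics/s5.png

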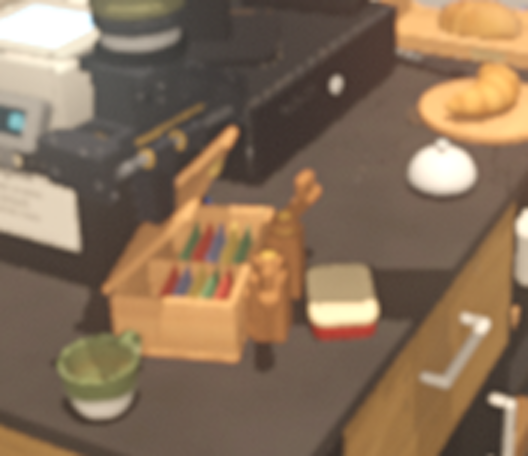

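The lid is half down and following the fingers, with the box and posts clear.

```bash

python3 -m pendant '[{"claw":0,"dx":-10,"dy":-3,"dz":-11,"twist":0},{"claw":0,"dx":-16,"dy":-5,"dz":-19,"twist":0},{"claw":0,"dx":-23,"dy":-7,"dz":-27,"twist":0},{"claw":0,"dx":-29,"dy":-9,"dz":-35,"twist":0},{"claw":0,"dx":-33,"dy":-10,"dz":-44,"twist":0},{"claw":0,"dx":-35,"dy":-11,"dz":-53,"twist":0},{"claw":0,"dx":-36,"dy":-11,"dz":-60,"twist":0},{"claw":0,"dx":-36,"dy":-11,"dz":-63,"twist":0}]'
python3 -m pendant '[{"claw":0,"dx":0,"dy":0,"dz":-2,"twist":0},{"claw":0,"dx":0,"dy":0,"dz":-2,"twist":0},{"claw":0,"dx":0,"dy":0,"dz":-2,"twist":0}]'
python3 -c "from h import *;stat()"
```

```text
clock: 7.5
tool_pos: [0.4934, 0.2586, 0.0672]
eef_rot: [0.999, -0.047, -0.001, 0.0]
contact_force: [-5.4, -1.7, 33.2]
opening: 0.006
finger_force: 16.5
clock: 7.8
tool_pos: [0.4934, 0.2585, 0.0673]
eef_rot: [0.999, -0.047, -0.0, -0.0]
contact_force: [-3.8, -2.2, 27.8]
opening: 0.004
finger_force: 14.1
t 7.8 tcp [0.4934 0.2585 0.0673] local [-0.023   0.0701] toolyaw -0.095 F [-3.8 -2.2 27.8] op 0.0
```

Shut (contact at about 28 N, TCP z .067). I lift and plan the left button push.

```bash
cat >> h.py <<'E'
def push(side,t,z,off=.0155):
    "shift (mm) and twist to put closed fingers behind the ridge of a button at angle t"
    x=-.073+.046*np.sin(t)-off*np.cos(t);y=side*(.036+.046*np.cos(t)+off*np.sin(t))
    e=r.get_state()["eef_rot"];a=2*np.arctan2(e[1],e[0])
    return to(x,y,z).round(0),round((yaw-side*t-a+np.pi)%(2*np.pi)-np.pi,2)
E
python3 -m pendant '[{"claw":0,"dx":0,"dy":0,"dz":30,"twist":0},{"claw":0,"dx":0,"dy":0,"dz":60,"twist":0},{"claw":0,"dx":0,"dy":0,"dz":75,"twist":0},{"claw":0,"dx":0,"dy":0,"dz":75,"twist":0}]'
python3 - <<'E'
from h import *
stat();print(r.get_state()["q"].round(2));print(push(1,-.5,.087))
for c in("top",):
    p,d=eyes.snapshot(c)
    for q,z in dict(lid_edge=.068,left_ridge=.102,right_ridge=.102,left_pivot=.08,right_pivot=.08).items():
        print(q,[(x.round(),round(cf,2),atz(c,x,z).round(3),(RB.T@(atz(c,x,z)[:2]-O)).round(3)) for x,cf in find(c,q)])
cv2.imwrite("pics/t6.png",cv2.resize(p[100:250,110:310],None,fx=4,fy=4,interpolation=2))
E
```

```text
clock: 8.2
tool_pos: [0.4943, 0.2591, 0.1411]
eef_rot: [0.999, -0.047, 0.001, -0.001]
contact_force: [-0.6, -0.3, -0.2]
opening: 0.005
finger_force: 0.0
t 8.2 tcp [0.4943 0.2591 0.1411] local [-0.022   0.0704] toolyaw -0.094 F [-0.6 -0.3 -0.2] op 0.0
[-0.6   0.74  0.06  1.87 -0.08  0.53 -2.15]
(array([-82., -28., -54.]), np.float64(0.91))
lid_edge [(array([205., 193.]), 0.91, array([0.477, 0.177, 0.068]), array([-0.064, -0.002]))]
left_ridge [(array([180., 205.]), 0.48, array([0.434, 0.251, 0.102]), array([-0.082,  0.081]))]
right_ridge [(array([229., 191.]), 0.68, array([0.474, 0.097, 0.102]), array([-0.092, -0.077]))]
left_pivot [(array([213., 190.]), 0.71, array([0.485, 0.148, 0.08 ]), array([-0.065, -0.032])), (array([196., 199.]), 0.62, array([0.456, 0.205, 0.08 ]), array([-0.076,  0.03 ]))]
right_pivot [(array([215., 192.]), 0.7, array([0.477, 0.142, 0.08 ]), array([-0.075, -0.036]))]
```

View pics/t6.png

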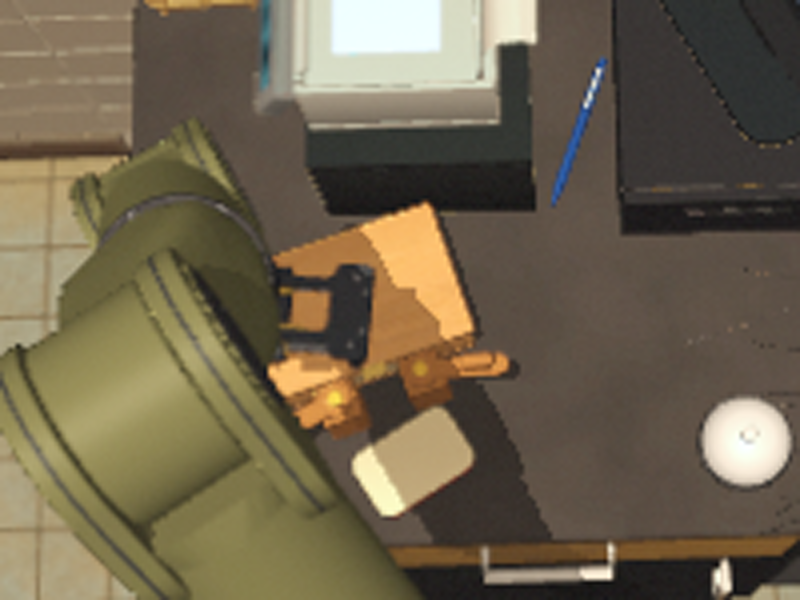

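The lid is flat shut. The right button's ridge is at crop ≈(482,362); the left one is partly hidden under the arm but untouched. I move to the start of the left push.

```bash

python3 -m pendant '[{"claw":0,"dx":-40,"dy":-14,"dz":0,"twist":0.15},{"claw":0,"dx":-82,"dy":-28,"dz":0,"twist":0.3},{"claw":0,"dx":-82,"dy":-28,"dz":0,"twist":0.45},{"claw":0,"dx":-82,"dy":-28,"dz":0,"twist":0.5},{"claw":0,"dx":-82,"dy":-28,"dz":0,"twist":0.5},{"claw":0,"dx":-82,"dy":-28,"dz":0,"twist":0.5}]'
python3 - <<'E'
from h import *
stat();print(r.get_state()["q"].round(2))
for t in(-.5,-.3,-.1,.1,.3,.5,.7,.9,1.1,1.3,1.5,1.57):print(t,*push(1,t,.087))
E
```

```text
clock: 9.1
tool_pos: [0.4131, 0.2313, 0.1396]
eef_rot: [0.98, 0.2, 0.001, -0.0]
contact_force: [-1.2, 0.5, 0.4]
opening: 0.001
finger_force: 0.0
t 9.1 tcp [0.4131 0.2313 0.1396] local [-0.1078  0.0691] toolyaw 0.403 F [-1.2  0.5  0.4] op 0.0
[-0.57  0.67 -0.06  2.11  0.11  0.36 -1.88]
-0.5 [ -1.  -0. -53.] 0.41
-0.3 [  4.   8. -53.] 0.21
-0.1 [ 11.  15. -53.] 0.01
0.1 [ 18.  21. -53.] -0.19
0.3 [ 27.  25. -53.] -0.39
0.5 [ 37.  27. -53.] -0.59
0.7 [ 46.  28. -53.] -0.79
0.9 [ 56.  26. -53.] -0.99
1.1 [ 65.  23. -53.] -1.19
1.3 [ 73.  18. -53.] -1.39
1.5 [ 80.  11. -53.] -1.59
1.57 [ 82.   8. -53.] -1.66
```

```bash

python3 -m pendant '[{"claw":0,"dx":-3,"dy":-3,"dz":0,"twist":0.15},{"claw":0,"dx":-3,"dy":-3,"dz":-25,"twist":0.25},{"claw":0,"dx":-3,"dy":-3,"dz":-53,"twist":0.25},{"claw":0,"dx":-3,"dy":-3,"dz":-53,"twist":0.25},{"claw":0,"dx":4,"dy":8,"dz":-53,"twist":0.2},{"claw":0,"dx":11,"dy":15,"dz":-53,"twist":0.05},{"claw":0,"dx":18,"dy":21,"dz":-53,"twist":-0.1},{"claw":0,"dx":27,"dy":25,"dz":-53,"twist":-0.25}]'
python3 - <<'E'
from h import *
stat();print(r.get_state()["q"].round(2))
for t in(.3,.5,.7,.9,1.1,1.2,1.3,1.4,1.5):print(t,*push(1,t,.087))
E
```

```text
clock: 9.9
tool_pos: [0.4368, 0.2552, 0.0872]
eef_rot: [0.997, 0.074, -0.002, 0.001]
contact_force: [-3.7, -2.6, -1.1]
opening: 0.005
finger_force: 2.1
t 9.9 tcp [0.4368 0.2552 0.0872] local [-0.0779  0.0845] toolyaw 0.148 F [-3.7 -2.6 -1.1] op 0.0
[-0.62  0.79  0.    2.04 -0.01  0.31 -2.03]
0.3 [ 4.  1. -0.] -0.13
0.5 [13.  4. -0.] -0.33
0.7 [23.  4. -0.] -0.53
0.9 [32.  2. -0.] -0.73
1.1 [41. -1. -0.] -0.93
1.2 [45. -3. -0.] -1.03
1.3 [49. -6. -0.] -1.13
1.4 [53. -9. -0.] -1.23
1.5 [ 56. -13.  -0.] -1.33
```

```bash

python3 -m pendant '[{"claw":0,"dx":9,"dy":3,"dz":0,"twist":-0.15},{"claw":0,"dx":19,"dy":3,"dz":0,"twist":-0.3},{"claw":0,"dx":28,"dy":1,"dz":0,"twist":-0.45},{"claw":0,"dx":33,"dy":0,"dz":0,"twist":-0.55},{"claw":0,"dx":37,"dy":-2,"dz":0,"twist":-0.65},{"claw":0,"dx":41,"dy":-4,"dz":0,"twist":-0.65},{"claw":0,"dx":45,"dy":-7,"dz":0,"twist":-0.65},{"claw":0,"dx":48,"dy":-9,"dz":0,"twist":-0.65}]'
python3 -m pendant '[{"claw":0,"dx":0,"dy":0,"dz":0,"twist":0},{"claw":0,"dx":0,"dy":14,"dz":0,"twist":0},{"claw":0,"dx":0,"dy":14,"dz":40,"twist":0},{"claw":0,"dx":0,"dy":14,"dz":80,"twist":0},{"claw":0,"dx":0,"dy":50,"dz":120,"twist":0.15},{"claw":0,"dx":0,"dy":90,"dz":120,"twist":0.3},{"claw":0,"dx":0,"dy":90,"dz":120,"twist":0.45}]'
python3 - <<'E'
from h import *
stat();print(r.get_state()["q"].round(2))
for c in("top","scene"):
    p,d=eyes.snapshot(c)
    for q,z in dict(left_ridge=.102,right_ridge=.102).items():
        print(q,[(x.round(),round(cf,2),atz(c,x,z).round(3),(RB.T@(atz(c,x,z)[:2]-O)).round(3)) for x,cf in find(c,q)])
    if c=="top":cv2.imwrite("pics/t7.png",cv2.resize(p[100:250,110:310],None,fx=4,fy=4,interpolation=2))
E
```

```text
clock: 10.7
tool_pos: [0.4816, 0.2456, 0.0867]
eef_rot: [0.97, -0.245, -0.005, 0.003]
contact_force: [-10.1, -2.0, 2.6]
opening: 0.001
finger_force: 4.1
clock: 11.4
tool_pos: [0.4868, 0.3466, 0.2101]
eef_rot: [1.0, -0.015, 0.003, -0.005]
contact_force: [-0.0, 0.3, -0.1]
opening: 0.004
finger_force: 0.0
t 11.4 tcp [0.4868 0.3466 0.2101] local [-0.002   0.1559] toolyaw -0.029 F [-0.   0.3 -0.1] op 0.0
[-0.75  0.68  0.1   1.7  -0.1   0.75 -2.2 ]
left_ridge [(array([185., 186.]), 0.48, array([0.495, 0.236, 0.102]), array([-0.028,  0.048]))]
right_ridge [(array([230., 189.]), 0.73, array([0.482, 0.093, 0.102]), array([-0.085, -0.083]))]
left_ridge [(array([313., 176.]), 0.69, array([ 0.372, -0.13 ,  0.102]), array([-0.259, -0.261])), (array([222., 216.]), 0.64, array([0.503, 0.22 , 0.102]), array([-0.025,  0.031]))]
right_ridge [(array([251., 195.]), 0.65, array([0.494, 0.077, 0.102]), array([-0.079, -0.103])), (array([193., 219.]), 0.51, array([0.564, 0.268, 0.102]), array([0.047, 0.057]))]
```

View pics/t7.png

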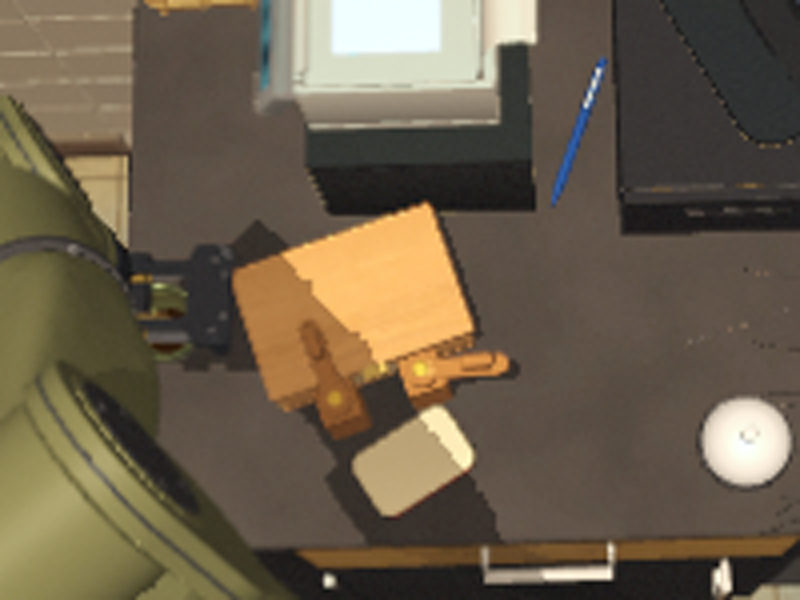

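The left button now points straight back across the lid (arm from crop (335,398) to (308,322), t≈1.54). The right one is at t≈−0.23. I go to the right start.

```bash

python3 - <<'E'
from h import *
print(push(-1,-.6,.14))
E
python3 -m pendant '[{"claw":0,"dx":-20,"dy":-45,"dz":0,"twist":0},{"claw":0,"dx":-40,"dy":-90,"dz":0,"twist":0},{"claw":0,"dx":-50,"dy":-135,"dz":0,"twist":0},{"claw":0,"dx":-60,"dy":-180,"dz":0,"twist":0},{"claw":0,"dx":-70,"dy":-225,"dz":0,"twist":0},{"claw":0,"dx":-72,"dy":-245,"dz":0,"twist":0},{"claw":0,"dx":-72,"dy":-245,"dz":-40,"twist":0},{"claw":0,"dx":-72,"dy":-245,"dz":-70,"twist":0}]'
python3 - <<'E'
from h import *
stat();print(r.get_state()["q"].round(2))
for t in(-.6,-.5,-.3,-.1,.1,.3,.5,.7,.9,1.1,1.3,1.45,1.57):print(t,*push(-1,t,.087))
E
```

```text
(array([ -36., -233.,  -67.]), np.float64(-0.24))
clock: 12.5
tool_pos: [0.4154, 0.0899, 0.1364]
eef_rot: [1.0, -0.025, 0.001, 0.0]
contact_force: [-0.6, -0.3, -0.9]
opening: 0.006
finger_force: 0.0
t 12.5 tcp [0.4154 0.0899 0.1364] local [-0.1494 -0.066 ] toolyaw -0.05 F [-0.6 -0.3 -0.9] op 0.01
[-0.34  0.65  0.03  2.25 -0.07  0.24 -1.87]
-0.6 [ 36.  12. -49.] -0.23
-0.5 [ 40.  10. -49.] -0.13
-0.3 [ 48.   6. -49.] 0.07
-0.1 [ 58.   4. -49.] 0.27
0.1 [ 68.   4. -49.] 0.47
0.3 [ 77.   6. -49.] 0.67
0.5 [ 86.   9. -49.] 0.87
0.7 [ 94.  15. -49.] 1.07
0.9 [101.  22. -49.] 1.27
1.1 [106.  30. -49.] 1.47
1.3 [110.  39. -49.] 1.67
1.45 [112.  46. -49.] 1.82
1.57 [112.  52. -49.] 1.94
```

```bash

python3 -m pendant '[{"claw":0,"dx":30,"dy":10,"dz":-20,"twist":0},{"claw":0,"dx":30,"dy":10,"dz":-49,"twist":0},{"claw":0,"dx":40,"dy":9,"dz":-49,"twist":0},{"claw":0,"dx":48,"dy":6,"dz":-49,"twist":0.1},{"claw":0,"dx":55,"dy":4,"dz":-49,"twist":0.2},{"claw":0,"dx":63,"dy":4,"dz":-49,"twist":0.35},{"claw":0,"dx":70,"dy":4,"dz":-49,"twist":0.5},{"claw":0,"dx":77,"dy":6,"dz":-49,"twist":0.65}]'
python3 - <<'E'
from h import *
stat();print(r.get_state()["q"].round(2))
for t in(.3,.45,.6,.75,.9,1.05,1.2,1.35,1.5,1.57):print(t,*push(-1,t,.087))
E
```

```text
clock: 13.3
tool_pos: [0.4911, 0.095, 0.0889]
eef_rot: [0.954, 0.299, -0.002, 0.002]
contact_force: [-2.8, -1.2, -1.2]
opening: -0.001
finger_force: 1.1
t 13.3 tcp [0.4911 0.095  0.0889] local [-0.0759 -0.0847] toolyaw 0.608 F [-2.8 -1.2 -1.2] op -0.0
[-0.23  0.79 -0.1   2.06  0.24  0.31 -1.48]
0.3 [ 2.  1. -2.] 0.01
0.45 [ 8.  3. -2.] 0.16
0.6 [15.  7. -2.] 0.31
0.75 [20. 11. -2.] 0.46
0.9 [25. 17. -2.] 0.61
1.05 [30. 23. -2.] 0.76
1.2 [33. 29. -2.] 0.91
1.35 [35. 36. -2.] 1.06
1.5 [36. 43. -2.] 1.21
1.57 [36. 47. -2.] 1.28
```

```bash

python3 -m pendant '[{"claw":0,"dx":7,"dy":2,"dz":0,"twist":0.15},{"claw":0,"dx":13,"dy":6,"dz":0,"twist":0.3},{"claw":0,"dx":18,"dy":10,"dz":0,"twist":0.45},{"claw":0,"dx":23,"dy":16,"dz":0,"twist":0.6},{"claw":0,"dx":28,"dy":22,"dz":0,"twist":0.75},{"claw":0,"dx":31,"dy":28,"dz":0,"twist":0.9},{"claw":0,"dx":33,"dy":35,"dz":0,"twist":1.05},{"claw":0,"dx":34,"dy":44,"dz":0,"twist":1.2}]'
python3 -m pendant '[{"claw":0,"dx":0,"dy":0,"dz":0,"twist":0},{"claw":0,"dx":4,"dy":-14,"dz":0,"twist":0},{"claw":0,"dx":4,"dy":-14,"dz":40,"twist":0},{"claw":0,"dx":4,"dy":-14,"dz":80,"twist":0},{"claw":0,"dx":0,"dy":-50,"dz":120,"twist":0},{"claw":0,"dx":-20,"dy":-100,"dz":120,"twist":0},{"claw":0,"dx":-40,"dy":-150,"dz":120,"twist":0},{"claw":0,"dx":-40,"dy":-150,"dz":120,"twist":0}]'
python3 - <<'E'
from h import *
stat()
p,d=eyes.snapshot("top")
for q,z in dict(left_ridge=.102,right_ridge=.102,left_pivot=.08,right_pivot=.08).items():
    print(q,[(x.round(),round(cf,2),(RB.T@(atz("top",x,z)[:2]-O)).round(3)) for x,cf in find("top",q)])
q=cloud("top",d,150,230,125,200);l=(q[:,:2]-O)@RB;m=(l[:,0]>-.03)&(l[:,0]<.05)&(abs(l[:,1])<.075);print("lid z by x",[(x,np.median(q[m&(abs(l[:,0]-x)<.008),2]).round(4)) for x in(-.02,.01,.04)])
cv2.imwrite("pics/t8.png",cv2.resize(p[100:250,110:310],None,fx=4,fy=4,interpolation=2))
E
```

```text
clock: 14.1
tool_pos: [0.528, 0.1381, 0.0892]
eef_rot: [0.619, 0.785, -0.001, 0.003]
contact_force: [2.2, -2.4, -0.4]
opening: 0.008
finger_force: 1.3
clock: 14.9
tool_pos: [0.4819, -0.0171, 0.2076]
eef_rot: [0.624, 0.781, -0.004, 0.0]
contact_force: [0.8, 0.1, -0.4]
opening: 0.009
finger_force: 0.0
t 14.9 tcp [ 0.4819 -0.0171  0.2076] local [-0.1193 -0.1883] toolyaw 1.793 F [ 0.8  0.1 -0.4] op 0.01
left_ridge [(array([187., 183.]), 0.53, array([-0.021,  0.038]))]
right_ridge [(array([209., 177.]), 0.47, array([-0.026, -0.035])), (array([156., 183.]), 0.23, array([0.013, 0.131]))]
left_pivot [(array([193., 196.]), 0.59, array([-0.063,  0.035]))]
right_pivot [(array([199., 179.]), 0.63, array([-0.018,  0.001])), (array([214., 193.]), 0.6, array([-0.077, -0.031]))]
lid z by x [(-0.02, np.float64(0.0687)), (0.01, np.float64(0.0683)), (0.04, np.float64(0.0685))]
```

View pics/t8.png

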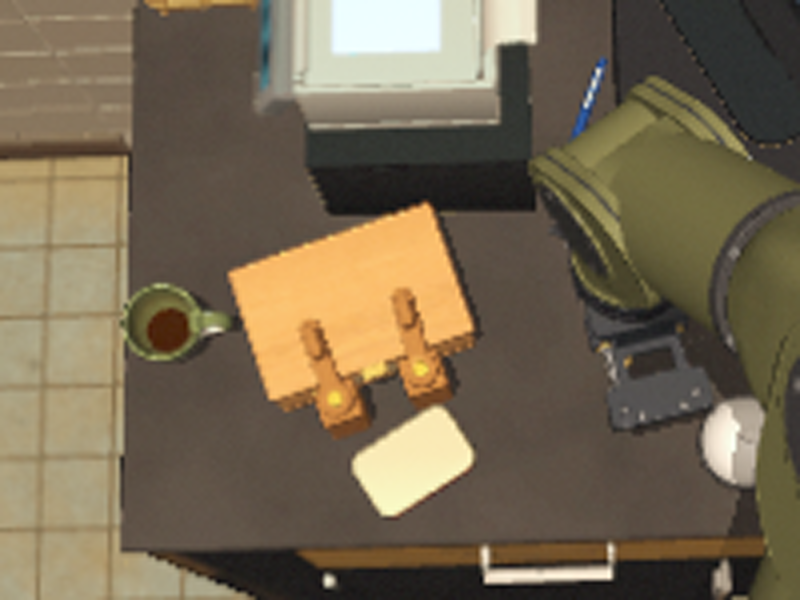

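The lid is flat (z .068) and both buttons point back: left t≈1.54, right t≈1.49. The cup, tin and bell are unmoved and the arm is clear.

```bash
python3 -c "from h import *;stat();print(r.finish_job())"
```

```text
t 15.15 tcp [ 0.4864 -0.0069  0.208 ] local [-0.1119 -0.1801] toolyaw 1.806 F [-0.1  0.3 -0.3] op 0.01
the job is handed in; nothing more can be done
None
```

The job is handed in after about 15 s on the robot's clock: the lid is fully shut, both turnbuttons point straight back across it (about 1.54 rad left, 1.49 rad right, by camera), the other things look unmoved, and no verdict was returned.

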